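Stack the desk's stationery trays for the evening

ROBOT

A 6-joint arm with a two-finger parallel gripper is mounted at the origin on the work surface. World frame = base frame: x ahead of the robot, y to its left, z up, the work surface at z = 0. Lengths are in m, angles in rad, forces in N, time in s.
With the tool pointing down it reaches from about 0.25 to 0.775 m from the base axis. Payload 4 kg.
Tool frame: the origin (TCP) lies on the centre line of the jaws, within the pads' length; the fingertips stand 8 mm ahead of it and the grasp point (between the pads) lies 11 mm behind it; z points along the fingers, y is the direction in which the jaws open and shut (so a half turn about z gives the same grasp; the last joint's range is limited). The gripper opens to 94 mm and grips with 3 to 60 N. Pads are 16 mm wide; open, the fingers measure 119 mm over their backs; the gripper's body (75 mm by 177 mm) begins 78 mm behind the grasp point.
Start: joints at [1.045, 0.087, 1.371, -0, 1.684, -0.103], TCP at [0.226, 0.502, 0.214] pointing down, gripper open.
Joint ranges: [-3.1, 3.1], [-0.76, 2.03], [0.27, 2.55], [-1.08, 4.22], [0.17, 2.65], [-2.57, 2.57]. Speed limits (rad/s): [2.79, 2.79, 3.14, 3.14, 3.14, 3.14].

INTERFACE

Orientations are given as [roll, pitch, yaw] about the fixed x, y, z axes, in that order (R = Rz(yaw) Ry(pitch) Rx(roll)).
In Python, from bench import * gives the robot as it stands.
- The arm moves only by the tool step_arm, never from a script. Its argument "steps" is a list of rows, each an object of numbers: "jaw": the opening, from 0 (shut) to 1 (fully open); "tx", "ty", "tz": the shift along the tool's x, y, z in m; "ax", "ay", "az": the turn, a rotation vector about the tool's x, y, z in rad. In form: [{"jaw": .., "tx": .., "ty": .., "tz": .., "ax": .., "ay": .., "az": ..}, ...]. A call has 1 to 8 rows; each row is the pose to reach, as a shift and turn from the pose measured when the call began, along the tool's axes at that moment; what a row does not reach only later rows make up. A row lasts 1/10 s, in which the tool goes at most 50 mm and 8.59 degrees, less where a joint would pass 70% of its speed; a pose out of reach is approached as far as the arm can. A call with a gripper value outside its range is refused whole. The fingers move at their own pace and stop on an object; the grip force is fixed at half the most. Time passes only in rows, so rows that repeat a pose let the fingers close. It gives the time, the measured TCP pose, the force and the opening at its end, in the units of the state.
- get_obs(): the state, without advancing time (a new reading comes with each control period).
- snapshot(name): name is "scene" or "top" or "wrist"; returns (picture, depth): 480x640x3 uint8, red, green, blue; 480x640 float32, m along the optical axis (not along the pixel's ray), 0 where there is no reading.
- camera_model(name): a dict with "intrinsics" (3x3 intrinsics, pixels), "k1" (the pictures are not rectified: a ray, as slopes to the right and down, at radius r is drawn at 1 + k1 r^2 times it, then the intrinsics apply), "origin" and "orientation" of the camera in the world. Camera axes: x right, y down, z forward; pixel columns grow to the right and rows downward; lengths in m; the calibration is good to about 2 mm. A picture is of the moment at which its call begins: read the wrist's pose just before it. camera_model takes no time and is no camera call; for the wrist camera it gives the pose at the moment of the call.
- close_job(): hands the job in, once; it reports no verdict.
Trained networks look in the newest picture that a camera, given by its name, has taken for a name from the list of things; names that differ only in an ending like _2 or _b are one class to them, and where a whole thing is asked for, a point or a joint stands for the part that bears it (a point fixed in the world has none). Each returns a list of dicts, best first, with "confidence" (0 to 1); they miss things now and then, are a little off and sometimes report something else, mostly with a low value. They report only what shows in the picture. A call takes as long as a camera call. They do not tell look-alikes from the thing itself.
- silhouettes(camera, query): "pixels" (480x640 bool, what is visible of it) and "rect" ([left, top, right, bottom] in pixels, round what is visible of it).
The state is a dict: "time": time; "joint_positions": joint angles; "qvel": joint speeds; "joint_torque": joint torques, N m; "tool_pos": TCP position; "ee_rot": TCP orientation; "wrist_force": force on the tool from outside, world axes, zero at the start; "wrist_torque": the same for the moment, N m; "width": finger opening in m.
Only numpy, scipy, OpenCV 4.12 (cv2) and the standard library are available. Lean on these libraries where they do the work, as an engineer would, in place of code of your own. Each camera call takes 0.05 s, during which the arm holds its last target. There are 200 camera calls.

TASK

Put the stationery trays away as one pile on the fixed bottom tray (the one with the glue sticks): first the deep tray with the rubber stamps, on it the middle tray with the binder clips, then the shallow tray with the erasers, and close the pile with the lid. Turn each tray half round from the one beneath it, label ends opposite, so that its feet stand on the rim lugs instead of nesting down onto the contents. Carry the trays level and leave the other things on the desk where they are.

Things in the scene. Friction and masses are not known exactly. Their poses are not given: they have to be found in the camera images.
- bottom_tray_grip (a point): Grey tray with two glue sticks, fixed, 50 mm high, foot of the pile. All four trays are 132 x 62 mm at the rim. Label end (+x): sloping holder, white card, 12 mm out. In each end, 5 mm under the rim, lugs at y 15..28 and -11..-2 carry the feet of a tray set in turned 180 degrees; unturned it drops 9 mm or more farther. Point: mid-tray, 8 mm under the rim; x along, z up.
- deep_tray_grip (a point): Grey tray, 56 mm high, with two wooden-handled rubber stamps. Upright rim band (top 16 mm, 62 wide) on the long sides to grip across; below it the body tapers to 51 wide. Its flat underside enters a tray's mouth with 2.5 mm play and, turned, rests on the lugs 5 mm under that rim. Point: mid-tray, 8 mm under the rim. x: along to its label end. Loose, 150-310 g.
- middle_tray_grip (a point): Grey tray like the deep one (same plan, rim band, feet and play) but 46 mm high, with three black binder clips. Point: mid-tray, half-way up the rim band (8 mm under the rim, 38 above the underside). x: along it to its label end. Loose, 125-255 g.
- shallow_tray_grip (a point): Grey tray like the deep one (same plan, rim band, feet and play) but 38 mm high, with three white erasers. Point: mid-tray, half-way up the rim band (8 mm under the rim, 30 above the underside). x: along it to its label end. Loose, 105-210 g.
- lid_grip (a point): Grey lid: plate 136 x 66 x 3 mm, on top a grip bar 50 long (x), 14 wide, 26 high, beneath a plug 122 x 52 x 3.5 mm that enters a tray's mouth with 2.5 mm play, either way round, till the plate rests on the rim. Point: middle of the bar, 13 mm over the plate's top, 16 over the plate's underside, 19.5 over the plug's. Loose, 60-130 g.
- mug: Bystander: white mug, 80 mm across, 95 high, with a handle. Origin under its centre. (Other desk things, among them a flask 240 mm high at the far right, stand farther out.)
- stapler: Bystander: black desk stapler, 140 mm long (x), 34 wide, 56 high. Origin under its centre.
- note_block: Bystander: block of white note paper, 76 x 76 mm, 42 high. Origin under its centre.
- tape_roll: Bystander: roll of amber tape lying flat, 58 mm across, 19 high. Origin under its centre.
Things that resemble listed ones, but are neither listed nor needed, are in the scene too. Leave any green look-alike of the part that bears lid_grip alone. What is shaped like the part that bears middle_tray_grip but purple is not meant.

How it is judged:
At the end, for the whole second after the job is handed in: Each tray stands on the lugs of the right tray beneath, and the lid on the rim of the shallow tray: each within 8 mm sideways, 7 degrees of yaw and 4 mm of height of its seat on the one below, level within 3.4 degrees, at rest (horizontal distance between deep_tray_grip and bottom_tray_grip below 0.008 m and angle between the x axis of deep_tray_grip and the x axis of bottom_tray_grip, either way round below 0.12 rad and z of deep_tray_grip in the frame of bottom_tray_grip between 0.047 and 0.055 m and angle between each of deep_tray_grip, middle_tray_grip, shallow_tray_grip, lid_grip's own z axis and vertical below 0.06 rad and linear speed of each of deep_tray, middle_tray, shallow_tray, lid below 0.02 m/s and horizontal distance between middle_tray_grip and deep_tray_grip below 0.008 m and angle between the x axis of middle_tray_grip and the x axis of deep_tray_grip, either way round below 0.12 rad and z of middle_tray_grip in the frame of deep_tray_grip between 0.037 and 0.045 m and horizontal distance between shallow_tray_grip and middle_tray_grip below 0.008 m and angle between the x axis of shallow_tray_grip and the x axis of middle_tray_grip, either way round below 0.12 rad and z of shallow_tray_grip in the frame of middle_tray_grip between 0.029 and 0.037 m and horizontal distance between lid_grip and shallow_tray_grip below 0.008 m and angle between the x axis of lid_grip and the x axis of shallow_tray_grip, either way round below 0.12 rad and z of lid_grip in the frame of shallow_tray_grip between 0.02 and 0.028 m); the robot touches nothing.
It fails at once if a bystander (mug, stapler, note block or tape roll) is pushed aside by more than 30 mm (distance of any of mug, stapler, note_block, tape_roll from where it was at the start of the episode above 0.03 m).
It fails at once if a tray is tipped more than 30 degrees, so that its contents would spill (angle between any of deep_tray_grip, middle_tray_grip, shallow_tray_grip's own z axis and vertical above 0.52 rad).
It also fails if it takes over 99 s, if anything falls off the work surface, if the arm or the gripper's body presses on something with over 40 N, if the wrist force passes 120 N, or if a joint passes its speed limit or range.

## Working session

There is one attempt and no reset: what is moved stays moved. The work goes in short steps, Python scripts to look and compute and a tool call to move; the robot and the scene stay as the last step left them, time stands still between calls to the robot, and variables do not carry over. Pictures are saved under pics/ and viewed, about 12 in all and at most 16, crops included, and the job is handed in when it is done.

Besides the shell and the picture viewer there is one more tool, called after "Request:" as a command line: name --argument value ..., lists and objects as JSON in quotes. step_arm: Moves the arm, as the interface text tells. Its arguments: {"type":"object","properties":{"steps":{"type":"array"}},"required":["steps"]}

```bash
mkdir -p pics; ls; python3 - <<'E'
from bench import *
import cv2, numpy as np
o=get_obs(); print({k:np.round(v,3) for k,v in o.items()})
for n in ("top","scene"):
    p,d=snapshot(n); cv2.imwrite(f"pics/{n}0.png",p[:,:,::-1]); np.save(f"pics/{n}0.npy",d)
    m=camera_model(n); print(n,{k:np.round(v,3) for k,v in m.items()})
E
```

```text
pics
{'time': np.float64(0.0), 'joint_positions': array([ 1.045,  0.088,  1.372, -0.   ,  1.684, -0.103]), 'qvel': array([ 0.001, -0.   , -0.001,  0.001, -0.   , -0.001]), 'joint_torque': array([ 0.0000e+00, -3.4017e+01, -3.0243e+01,  7.2000e-02,  3.3000e-02,
       -0.0000e+00]), 'tool_pos': array([0.225, 0.501, 0.212]), 'ee_rot': array([-3.139, -0.   ,  2.719]), 'wrist_force': array([-0.127, -0.53 , -0.03 ]), 'wrist_torque': array([-0.013, -0.021,  0.012]), 'width': np.float64(0.094)}
top {'intrinsics': array([[446.322,   0.   , 325.248],
       [  0.   , 446.322, 237.075],
       [  0.   ,   0.   ,   1.   ]]), 'k1': np.float64(-0.013), 'origin': array([0.382, 0.036, 1.216]), 'orientation': array([-3.055,  0.009, -1.559])}
scene {'intrinsics': array([[524.413,   0.   , 316.645],
       [  0.   , 524.413, 236.012],
       [  0.   ,   0.   ,   1.   ]]), 'k1': np.float64(-0.098), 'origin': array([0.915, 0.477, 1.087]), 'orientation': array([-2.61 , -0.009,  2.395])}
```

View pics/top0.png

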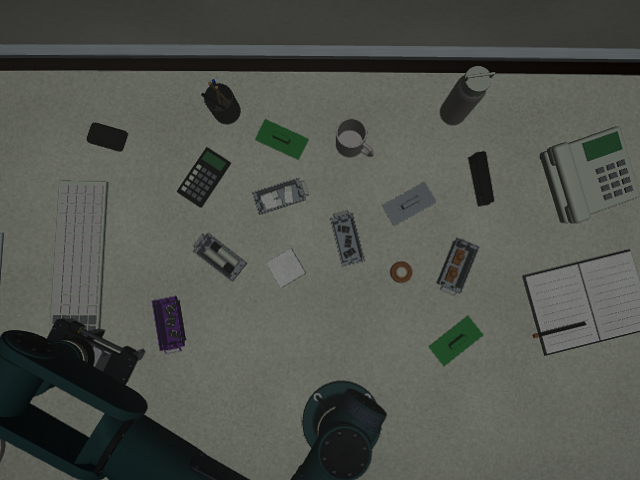

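View pics/scene0.png

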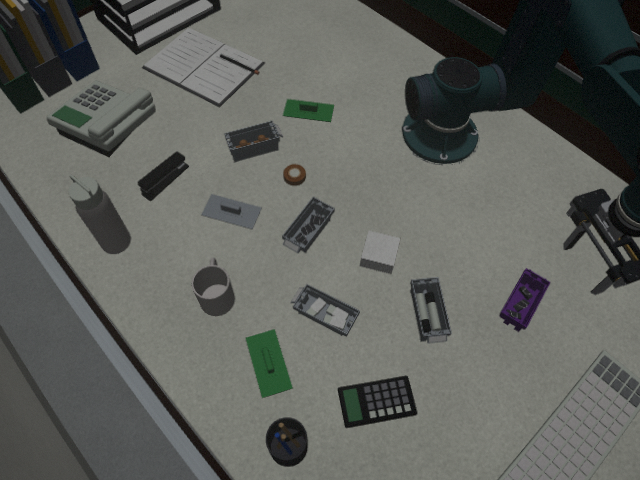

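The top view shows the bottom tray with glue sticks at (220,257), the stamps tray at (458,266), the clips tray at (347,238), the eraser tray at (280,196) and the grey lid at (409,203). The decoys are the purple tray at (170,323) and the green lids at (282,139) and (456,341).

```bash
cat > h.py <<'E'
from bench import *
import cv2, numpy as np
from scipy.spatial.transform import Rotation as R
def cloud(d,m):
    K=m["intrinsics"];k=float(m["k1"]);v,u=np.mgrid[:480,:640].astype(float)
    xd=(u-K[0,2])/K[0,0];yd=(v-K[1,2])/K[1,1];x,y=xd,yd
    for _ in range(6):
        s=1+k*(x*x+y*y);x,y=xd/s,yd/s
    P=np.dstack([x*d,y*d,d])
    return P@R.from_euler("xyz",m["orientation"]).as_matrix().T+np.asarray(m["origin"])
def rect(xy):
    (c,s,a)=cv2.minAreaRect((xy*1000).astype(np.float32))
    if s[0]<s[1]: a+=90
    a=(a+90)%180-90
    return np.round(c,1),np.round(sorted(s),1),round(a,1)
E
python3 - <<'E'
from h import *
p,d=snapshot("top");m=camera_model("top");P=cloud(d,m)
for n,c in dict(bottom=(220,257),deep=(458,266),middle=(347,238),shallow=(280,196),lid=(409,203),purple=(170,323),tape=(401,271),note=(285,267),mug=(350,138),stapler=(481,178),green=(456,341)).items():
    v,u=np.mgrid[:480,:640]
    w=(np.hypot(u-c[0],v-c[1])<40)&(P[...,2]>0.015)&(d>0)
    if n=="lid": w=(np.hypot(u-c[0],v-c[1])<40)&(P[...,2]>0.003)
    k,l=cv2.connectedComponents(w.astype(np.uint8)); 
    ids=l[c[1]-8:c[1]+9,c[0]-8:c[0]+9]; ids=ids[ids>0]
    if len(ids)==0: print(n,"none",np.round(P[c[1],c[0]],3));continue
    s=l==np.bincount(ids).argmax(); q=P[s]; zm=np.percentile(q[:,2],98)
    top=q[q[:,2]>zm-.008]
    print(n,"zmax",round(zm,3),"all",rect(q[:,:2]),"rim",rect(top[:,:2]))
v=[cv2.resize(p[y-35:y+35,x-35:x+35],(266,266),interpolation=2)[:,:,::-1] for x,y in [(220,257),(458,266),(347,238),(280,196),(409,203),(170,323)]]
cv2.imwrite("pics/crops.png",cv2.convertScaleAbs(np.vstack([np.hstack(v[:3]),np.hstack(v[3:])]),alpha=1.6))
E
```

```text
bottom zmax 0.052 all (array([432.1, 330.1]), array([ 62.3, 144.7]), 53.3) rim (array([430.4, 327.8]), array([ 62.3, 139.1]), 53.4)
deep zmax 0.043 all (array([ 437.2, -310.1]), array([22.1, 41.8]), -20.4) rim (array([ 436.7, -310. ]), array([17.9, 19.7]), -53.6)
middle zmax 0.02 all (array([481. , -20.5]), array([ 8. , 19.1]), 0.8) rim (array([481. , -20.5]), array([ 8. , 19.1]), 0.8)
shallow zmax 0.04 all (array([596.8, 168.3]), array([ 63.5, 143.6]), -71.8) rim (array([595.6, 170.9]), array([ 62.7, 137.9]), -71.5)
lid zmax 0.034 all (array([519.1, -89.5]), array([ 78.7, 362.6]), -54.8) rim (array([493.8, -78.6]), array([ 19.7, 319. ]), -49.3)
purple zmax 0.048 all (array([250.2, 455.6]), array([ 64.8, 144.3]), 11.5) rim (array([251.8, 456.1]), array([ 64.6, 141. ]), 11.4)
tape zmax 0.023 all (array([ 395.2, -157.1]), array([53.4, 56.3]), -89.4) rim (array([ 395.2, -157.1]), array([53.4, 56.3]), -89.4)
note zmax 0.046 all (array([401.7, 150.6]), array([76.2, 76.4]), -58.7) rim (array([401.8, 150.9]), array([75.9, 76.1]), -58.9)
mug zmax 0.097 all (array([738.7, -22.1]), array([ 79.9, 106.3]), 21.6) rim (array([750.7, -16.5]), array([78.5, 80. ]), 8.0)
stapler zmax 0.057 all (array([ 648.9, -370.5]), array([ 33.4, 137.8]), 10.3) rim (array([ 649.9, -369.9]), array([ 31.7, 136. ]), 9.2)
green zmax 0.036 all (array([ 215.8, -302.8]), array([14.8, 46.9]), -52.3) rim (array([ 215.7, -302.9]), array([14. , 46.9]), -51.2)
```

View pics/crops.png

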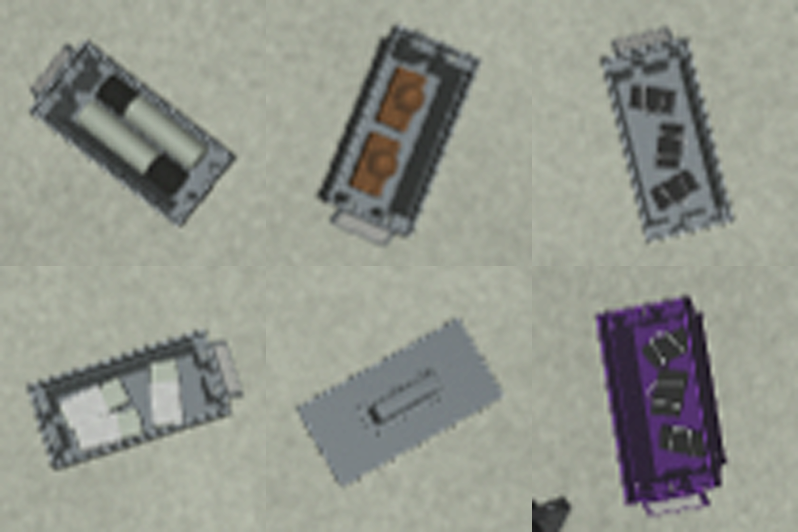

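Identities are confirmed in the crops: grey tray with glue sticks (fixed), stamps, three clips on grey, erasers, grey lid. The purple tray and green lids are decoys. Next I measure the exact poses.

```bash
cat >> h.py <<'E'
def tray(P,c,zlo,zhi,rad=.1):
    "rect of points of height zlo..zhi round c (m)"
    q=P.reshape(-1,3); q=q[(q[:,2]>zlo)&(q[:,2]<zhi)&(np.hypot(q[:,0]-c[0],q[:,1]-c[1])<rad)]
    return rect(q[:,:2]),len(q),round(float(np.median(q[:,2])),4)
E
python3 - <<'E'
from h import *
for n in ("top","scene"):
    p,d=snapshot(n);P=cloud(d,camera_model(n))
    t=P[(P[...,2]<.012)&(P[...,2]>-.02)&(d>0)]; print(n,"desk z",np.round(np.median(t[(np.abs(t[:,0]-.5)<.25)&(np.abs(t[:,1])<.4)][:,2]),4))
    for k,c,h in (("bottom",(.431,.329),.05),("deep",(.43,-.31),.056),("middle",(.49,-.02),.046),("shallow",(.597,.17),.038)):
        print(k,tray(P,c,h-.02,h+.006),"rim",tray(P,c,h-.003,h+.006))
    c=P[203,409] if n=="top" else P[209,231]; print("lid bar",np.round(c,3),tray(P,c,.022,.05,.06),"plate",tray(P,c,.0065,.05,.078))
E
```

```text
top desk z -0.0004
bottom ((array([432.2, 329.9]), array([ 62.2, 144.5]), 53.1), 439, 0.0435) rim ((array([429.7, 326.6]), array([ 62.2, 136.1]), 53.1), 149, 0.0496)
deep ((array([ 408.9, -299.4]), array([ 63.8, 144.5]), -22.2), 608, 0.0477) rim ((array([ 412.5, -300.4]), array([ 62.7, 136.5]), -22.6), 143, 0.0551)
middle ((array([484. ,  -9.7]), array([ 62.3, 143.5]), 14.6), 411, 0.0398) rim ((array([480.3, -10.5]), array([ 61.5, 135.8]), 14.5), 129, 0.0455)
shallow ((array([596.5, 168.3]), array([ 63.1, 143.6]), -71.4), 488, 0.0313) rim ((array([595.5, 171.4]), array([ 63.1, 137.2]), -71.4), 139, 0.0371)
lid bar [ 0.58  -0.176  0.029] ((array([ 581.8, -180.8]), array([14. , 49.5]), -59.3), 96, 0.0316) plate ((array([ 590.7, -175.4]), array([ 85.9, 135.7]), -60.6), 542, 0.0085)
scene desk z -0.0007
bottom ((array([433.2, 331. ]), array([ 63.9, 146.1]), 53.3), 814, 0.0428) rim ((array([430.5, 327.7]), array([ 63.9, 137.5]), 53.1), 193, 0.049)
deep ((array([ 408.6, -296.2]), array([ 70.6, 143.8]), -21.2), 768, 0.0471) rim ((array([ 413.4, -297.4]), array([ 68.8, 133. ]), -22.5), 159, 0.0549)
middle ((array([484.7,  -7.3]), array([ 64.3, 147.1]), 13.9), 700, 0.0381) rim ((array([480.9,  -8. ]), array([ 62.8, 136.3]), 15.0), 129, 0.0447)
shallow ((array([596.9, 169. ]), array([ 64.8, 144.7]), -71.2), 830, 0.031) rim ((array([595.6, 172.7]), array([ 63.4, 136.6]), -71.4), 220, 0.037)
lid bar [ 0.585 -0.17   0.028] ((array([ 582.6, -177.6]), array([17.7, 49.8]), -63.8), 123, 0.03) plate ((array([ 583.1, -176.8]), array([ 66.1, 133.9]), -60.9), 477, 0.009)
```

```bash
cat >> h.py <<'E'
def go(x,y,z,yaw):
    "print shift/turn from present pose to TCP x,y,z (mm), tool down at yaw (deg)"
    o=get_obs();A=R.from_euler("xyz",o["ee_rot"]);B=R.from_euler("xyz",[np.pi,0,np.radians(yaw)])
    t=A.inv().apply(np.array([x,y,z])/1000-o["tool_pos"]);a=(A.inv()*B).as_rotvec()
    print("t=%.1f"%o["time"],"tool",np.round(o["tool_pos"],4),"rpy deg",np.round(np.degrees(o["ee_rot"]),1),"w %.4f"%o["width"],"F",np.round(o["wrist_force"],1),"q6 %.2f"%o["joint_positions"][5])
    print("tx ty tz",np.round(t,4),"a",np.round(a,3))
E
python3 -c "
from h import *
go(414.4,-301.7,200,157.6)"
```

```text
t=0.2 tool [0.2256 0.5014 0.2129] rpy deg [-179.9   -0.   155.8] w 0.0939 F [ 0.7 -0.  -0.4] q6 -0.10
tx ty tz [-0.5017 -0.6548  0.0135] a [-0.001 -0.    -0.032]
```

Request:
step_arm --steps '[{"jaw": 1, "tx": -0.5017, "ty": -0.6548, "tz": 0.0135, "az": -0.032}, {"jaw": 1, "tx": -0.5017, "ty": -0.6548, "tz": 0.0135, "az": -0.032}, {"jaw": 1, "tx": -0.5017, "ty": -0.6548, "tz": 0.0135, "az": -0.032}, {"jaw": 1, "tx": -0.5017, "ty": -0.6548, "tz": 0.0135, "az": -0.032}, {"jaw": 1, "tx": -0.5017, "ty": -0.6548, "tz": 0.0135, "az": -0.032}, {"jaw": 1, "tx": -0.5017, "ty": -0.6548, "tz": 0.0135, "az": -0.032}, {"jaw": 1, "tx": -0.5017, "ty": -0.6548, "tz": 0.0135, "az": -0.032}, {"jaw": 1, "tx": -0.5017, "ty": -0.6548, "tz": 0.0135, "az": -0.032}]'

```text
invalid input
```

```bash
python3 -c "
from h import *
go(414.4,-301.7,200,157.6)"
```

```text
t=0.2 tool [0.2256 0.5014 0.2129] rpy deg [-179.9   -0.   155.8] w 0.0939 F [ 0.7 -0.  -0.4] q6 -0.10
tx ty tz [-0.5017 -0.6548  0.0135] a [-0.001 -0.    -0.032]
```

Request:
step_arm --steps '[{"jaw": 1, "tx": -0.502, "ty": -0.655, "tz": 0.013, "ax": 0, "ay": 0, "az": -0.032}, {"jaw": 1, "tx": -0.502, "ty": -0.655, "tz": 0.013, "ax": 0, "ay": 0, "az": -0.032}, {"jaw": 1, "tx": -0.502, "ty": -0.655, "tz": 0.013, "ax": 0, "ay": 0, "az": -0.032}, {"jaw": 1, "tx": -0.502, "ty": -0.655, "tz": 0.013, "ax": 0, "ay": 0, "az": -0.032}, {"jaw": 1, "tx": -0.502, "ty": -0.655, "tz": 0.013, "ax": 0, "ay": 0, "az": -0.032}, {"jaw": 1, "tx": -0.502, "ty": -0.655, "tz": 0.013, "ax": 0, "ay": 0, "az": -0.032}, {"jaw": 1, "tx": -0.502, "ty": -0.655, "tz": 0.013, "ax": 0, "ay": 0, "az": -0.032}, {"jaw": 1, "tx": -0.502, "ty": -0.655, "tz": 0.013, "ax": 0, "ay": 0, "az": -0.032}]'

```text
time: 1.05
tool_pos: [0.3171, 0.1105, 0.2074]
ee_rot: [-3.141, 0.001, 2.752]
wrist_force: [1.0, 0.1, 0.1]
width: 0.0941
```

```bash
python3 -c "
from h import *
go(414.4,-301.7,200,157.6)"
```

```text
t=1.1 tool [0.3171 0.1105 0.2074] rpy deg [-1.800e+02  1.000e-01  1.577e+02] w 0.0941 F [1.  0.1 0.1] q6 -1.01
tx ty tz [-0.2467 -0.3443  0.0077] a [-0.     0.001  0.001]
```

Request:
step_arm --steps '[{"jaw": 1, "tx": -0.247, "ty": -0.344, "tz": 0.008, "ax": 0, "ay": 0, "az": 0}, {"jaw": 1, "tx": -0.247, "ty": -0.344, "tz": 0.008, "ax": 0, "ay": 0, "az": 0}, {"jaw": 1, "tx": -0.247, "ty": -0.344, "tz": 0.008, "ax": 0, "ay": 0, "az": 0}, {"jaw": 1, "tx": -0.247, "ty": -0.344, "tz": 0.008, "ax": 0, "ay": 0, "az": 0}, {"jaw": 1, "tx": -0.247, "ty": -0.344, "tz": 0.008, "ax": 0, "ay": 0, "az": 0}, {"jaw": 1, "tx": -0.247, "ty": -0.344, "tz": 0.008, "ax": 0, "ay": 0, "az": 0}, {"jaw": 1, "tx": -0.247, "ty": -0.344, "tz": 0.008, "ax": 0, "ay": 0, "az": 0}, {"jaw": 1, "tx": -0.247, "ty": -0.344, "tz": 0.008, "ax": 0, "ay": 0, "az": 0}]'

```text
time: 1.85
tool_pos: [0.409, -0.2792, 0.2001]
ee_rot: [3.142, 0.002, 2.751]
wrist_force: [1.5, -0.1, 0.9]
width: 0.0938
```

Request:
step_arm --steps '[{"jaw": 1, "tx": -0.011, "ty": -0.018, "tz": 0, "ax": 0, "ay": 0, "az": 0}, {"jaw": 1, "tx": -0.011, "ty": -0.018, "tz": 0, "ax": 0, "ay": 0, "az": 0}]'

```text
time: 2.05
tool_pos: [0.4119, -0.3028, 0.199]
ee_rot: [3.142, -0.0, 2.747]
wrist_force: [-0.9, 1.5, -0.1]
width: 0.0937
```

```bash
python3 - <<'E'
from h import *
go(414.4,-301.7,37,157.6)
m=camera_model("wrist");p,d=snapshot("wrist");P=cloud(d,m)
print(np.round(m["origin"],3),np.round(m["orientation"],2))
cv2.imwrite("pics/w1.png",p[:,:,::-1])
print(tray(P,(.414,-.302),.036,.062),tray(P,(.414,-.302),.053,.062))
E
```

```text
t=2.0 tool [ 0.4119 -0.3028  0.199 ] rpy deg [180.   -0.  157.4] w 0.0937 F [-0.9  1.5 -0.1] q6 -1.92
tx ty tz [-0.0019  0.0019  0.162 ] a [ 0.    -0.    -0.004]
[ 0.345 -0.275  0.371] [ 2.88 -0.    1.18]
((array([ 409.5, -297.9]), array([ 62.1, 143.8]), -22.6), 4233, 0.0486) ((array([ 412.8, -299.3]), array([ 62.1, 136.6]), -22.6), 1237, 0.0562)
```

View pics/w1.png

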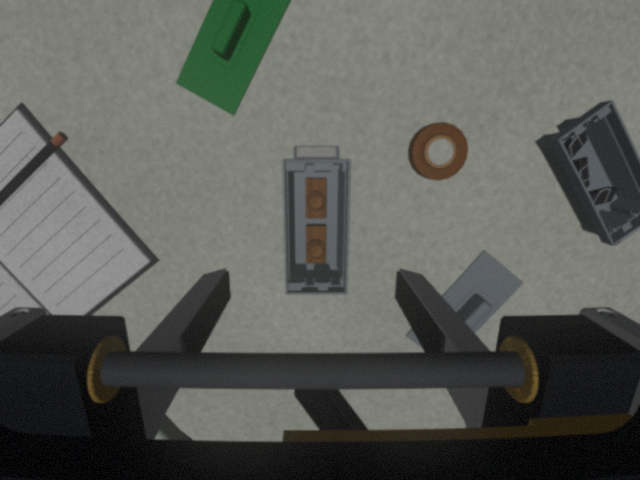

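The wrist view shows the stamps tray centred at column 316 between the fingers, label end up. Top and wrist measurements agree to 1.5 mm, so I descend and grip.

Request:
step_arm --steps '[{"jaw": 1, "tx": -0.002, "ty": 0.003, "tz": 0.13, "ax": 0, "ay": 0, "az": -0.002}, {"jaw": 1, "tx": -0.002, "ty": 0.003, "tz": 0.13, "ax": 0, "ay": 0, "az": -0.002}, {"jaw": 1, "tx": -0.002, "ty": 0.003, "tz": 0.13, "ax": 0, "ay": 0, "az": -0.002}, {"jaw": 1, "tx": -0.002, "ty": 0.003, "tz": 0.162, "ax": 0, "ay": 0, "az": -0.002}, {"jaw": 1, "tx": -0.002, "ty": 0.003, "tz": 0.162, "ax": 0, "ay": 0, "az": -0.002}, {"jaw": 0.3, "tx": -0.002, "ty": 0.003, "tz": 0.162, "ax": 0, "ay": 0, "az": -0.002}, {"jaw": 0.3, "tx": -0.002, "ty": 0.003, "tz": 0.162, "ax": 0, "ay": 0, "az": -0.002}, {"jaw": 0.3, "tx": -0.002, "ty": 0.003, "tz": 0.162, "ax": 0, "ay": 0, "az": -0.002}]'

```text
time: 2.9
tool_pos: [0.4163, -0.2996, 0.04]
ee_rot: [-3.141, 0.004, 2.751]
wrist_force: [0.2, 0.6, 0.2]
width: 0.0732
```

```bash
python3 -c "
from h import *
go(414.8,-300.8,200,157.5)"
```

```text
t=2.9 tool [ 0.4163 -0.2996  0.04  ] rpy deg [-180.     0.2  157.6] w 0.0732 F [0.2 0.6 0.2] q6 -1.92
tx ty tz [ 0.0003 -0.0018 -0.16  ] a [-0.001  0.004  0.002]
```

Request:
step_arm --steps '[{"jaw": 0.3, "tx": 0, "ty": -0.001, "tz": 0.003, "ax": 0, "ay": 0, "az": 0}, {"jaw": 0.3, "tx": 0, "ty": -0.001, "tz": 0.003, "ax": 0, "ay": 0, "az": 0}, {"jaw": 0.3, "tx": 0, "ty": -0.001, "tz": 0.003, "ax": 0, "ay": 0, "az": 0}, {"jaw": 0.3, "tx": 0, "ty": -0.001, "tz": 0.003, "ax": 0, "ay": 0, "az": 0}]'

```text
time: 3.3
tool_pos: [0.4168, -0.3014, 0.0385]
ee_rot: [-3.14, 0.007, 2.751]
wrist_force: [0.3, -0.6, 6.3]
width: 0.0617
```

Request:
step_arm --steps '[{"jaw": 0.3, "tx": 0, "ty": 0, "tz": -0.03, "ax": 0, "ay": 0, "az": 0}, {"jaw": 0.3, "tx": 0, "ty": 0, "tz": -0.07, "ax": 0, "ay": 0, "az": 0}, {"jaw": 0.3, "tx": 0, "ty": 0, "tz": -0.11, "ax": 0, "ay": 0, "az": 0}, {"jaw": 0.3, "tx": 0, "ty": 0, "tz": -0.15, "ax": 0, "ay": 0, "az": 0}, {"jaw": 0.3, "tx": 0, "ty": 0, "tz": -0.16, "ax": 0, "ay": 0, "az": 0}]'

```text
time: 3.8
tool_pos: [0.4172, -0.302, 0.2027]
ee_rot: [-3.137, 0.014, 2.751]
wrist_force: [0.3, -0.6, -2.8]
width: 0.0616
```

```bash
python3 -c "
from h import *
go(428.6,325.1,200,233.1)"
```

```text
t=3.8 tool [ 0.4172 -0.302   0.2027] rpy deg [-179.8    0.8  157.6] w 0.0616 F [ 0.3 -0.6 -2.8] q6 -1.92
tx ty tz [ 0.2283  0.5841 -0.0029] a [-0.013  0.009 -1.317]
```

Request:
step_arm --steps '[{"jaw": 0.3, "tx": 0.009, "ty": 0.023, "tz": -0.003, "ax": 0, "ay": 0, "az": -0.05}, {"jaw": 0.3, "tx": 0.228, "ty": 0.584, "tz": -0.003, "ax": 0, "ay": 0, "az": -1.317}, {"jaw": 0.3, "tx": 0.228, "ty": 0.584, "tz": -0.003, "ax": 0, "ay": 0, "az": -1.317}, {"jaw": 0.3, "tx": 0.228, "ty": 0.584, "tz": -0.003, "ax": 0, "ay": 0, "az": -1.317}, {"jaw": 0.3, "tx": 0.228, "ty": 0.584, "tz": -0.003, "ax": 0, "ay": 0, "az": -1.317}, {"jaw": 0.3, "tx": 0.228, "ty": 0.584, "tz": -0.003, "ax": 0, "ay": 0, "az": -1.317}, {"jaw": 0.3, "tx": 0.228, "ty": 0.584, "tz": -0.003, "ax": 0, "ay": 0, "az": -1.317}, {"jaw": 0.3, "tx": 0.228, "ty": 0.584, "tz": -0.003, "ax": 0, "ay": 0, "az": -1.317}]'

```text
time: 4.6
tool_pos: [0.4226, 0.0745, 0.1995]
ee_rot: [-3.13, -0.001, -2.426]
wrist_force: [1.3, -0.0, -2.9]
width: 0.0619
```

```bash
python3 -c "
from h import *
go(428.6,325.1,200,233.1)"
```

```text
t=4.6 tool [0.4226 0.0745 0.1995] rpy deg [-179.3   -0.  -139. ] w 0.0619 F [ 1.3 -0.  -2.9] q6 -2.24
tx ty tz [-0.1689  0.1852 -0.0028] a [-0.012 -0.002 -0.212]
```

Request:
step_arm --steps '[{"jaw": 0.3, "tx": -0.169, "ty": 0.185, "tz": -0.003, "ax": -0.01, "ay": 0, "az": -0.212}, {"jaw": 0.3, "tx": -0.169, "ty": 0.185, "tz": -0.003, "ax": -0.01, "ay": 0, "az": -0.212}, {"jaw": 0.3, "tx": -0.169, "ty": 0.185, "tz": -0.003, "ax": -0.01, "ay": 0, "az": -0.212}, {"jaw": 0.3, "tx": -0.169, "ty": 0.185, "tz": -0.003, "ax": -0.01, "ay": 0, "az": -0.212}, {"jaw": 0.3, "tx": -0.169, "ty": 0.185, "tz": -0.003, "ax": -0.01, "ay": 0, "az": -0.212}, {"jaw": 0.3, "tx": -0.169, "ty": 0.185, "tz": -0.003, "ax": -0.01, "ay": 0, "az": -0.212}, {"jaw": 0.3, "tx": -0.169, "ty": 0.185, "tz": -0.003, "ax": -0.01, "ay": 0, "az": -0.212}]'

```text
time: 5.3
tool_pos: [0.4274, 0.3254, 0.1968]
ee_rot: [3.141, -0.008, -2.212]
wrist_force: [-0.6, 0.4, -3.9]
width: 0.0618
```

```bash
python3 - <<'E'
from h import *
go(428.6,325.1,120,233.1)
m=camera_model("wrist");p,d=snapshot("wrist");P=cloud(d,m)
cv2.imwrite("pics/w2.png",p[:,:,::-1])
print("bottom",tray(P,(.4286,.325),.03,.06),"held",tray(P,(.4286,.325),.19,.24), tray(P,(.4286,.325),.205,.24))
E
```

```text
t=5.3 tool [0.4274 0.3254 0.1968] rpy deg [ 180.    -0.5 -126.7] w 0.0618 F [-0.6  0.4 -3.9] q6 -1.95
tx ty tz [-0.0011 -0.0011  0.0768] a [ 0.    -0.008  0.003]
bottom ((array([418.5, 263.6]), array([ 0.2, 10. ]), 52.1), 12, 0.0509) held ((array([423.2, 317.9]), array([ 86.3, 144.5]), 53.3), 17850, 0.2092) ((array([423.7, 318.5]), array([ 86.3, 142.7]), 53.5), 10989, 0.2135)
```

View pics/w2.png

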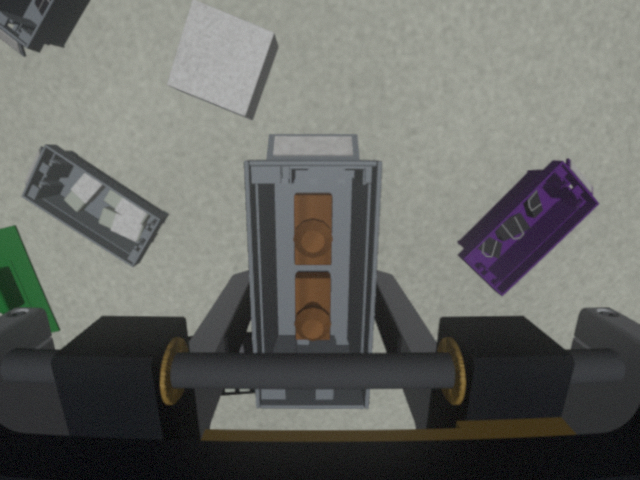

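```bash
python3 -c "
from h import *
go(430,327,95,233.1)"
```

```text
t=5.3 tool [0.4279 0.3244 0.1975] rpy deg [-180.    -0.4 -126.8] w 0.0618 F [-0.5  0.6 -3.1] q6 -1.95
tx ty tz [-4.100e-03 -1.000e-04  1.025e-01] a [-0.    -0.007  0.001]
```

Request:
step_arm --steps '[{"jaw": 0.3, "tx": -0.004, "ty": 0, "tz": 0.04, "ax": 0, "ay": -0.007, "az": 0}, {"jaw": 0.3, "tx": -0.004, "ty": 0, "tz": 0.08, "ax": 0, "ay": -0.007, "az": 0}, {"jaw": 0.3, "tx": -0.004, "ty": 0, "tz": 0.1, "ax": 0, "ay": -0.007, "az": 0}, {"jaw": 0.3, "tx": -0.004, "ty": 0, "tz": 0.1, "ax": 0, "ay": -0.007, "az": 0}, {"jaw": 0.3, "tx": -0.004, "ty": 0, "tz": 0.1, "ax": 0, "ay": -0.007, "az": 0}, {"jaw": 0.3, "tx": -0.004, "ty": 0, "tz": 0.1, "ax": 0, "ay": -0.007, "az": 0}]'

```text
time: 5.95
tool_pos: [0.4313, 0.327, 0.0997]
ee_rot: [-3.14, 0.004, -2.215]
wrist_force: [0.2, 0.1, -3.3]
width: 0.0616
```

```bash
python3 -c "
from h import *
go(430,327,82,233.1)
for n in ('top','scene'):
    p,d=snapshot(n);P=cloud(d,camera_model(n))
    print(n,'bottom',tray(P,(.43,.327),.03,.054),'held',tray(P,(.43,.327),.085,.125))
    cv2.imwrite('pics/%s3.png'%n,cv2.convertScaleAbs(cv2.resize(p[200:330,150:290] if n=='top' else p[240:370,370:500],(560,520),interpolation=2)[:,:,::-1],alpha=1.5))
"
```

```text
t=6.0 tool [0.4313 0.327  0.0997] rpy deg [-179.9    0.2 -126.9] w 0.0616 F [ 0.2  0.1 -3.3] q6 -1.95
tx ty tz [0.0008 0.0011 0.0177] a [-0.002  0.004 -0.   ]
top bottom ((array([409.7, 298.4]), array([60.4, 66.3]), 52.6), 52, 0.0469) held ((array([426.6, 317.8]), array([ 61.5, 143.1]), 52.8), 282, 0.1089)
scene bottom ((array([463.8, 337.9]), array([ 58.8, 122.6]), 85.9), 372, 0.0429) held ((array([441.6, 342.6]), array([ 83.5, 101.1]), 63.6), 713, 0.1062)
```

View pics/scene3.png

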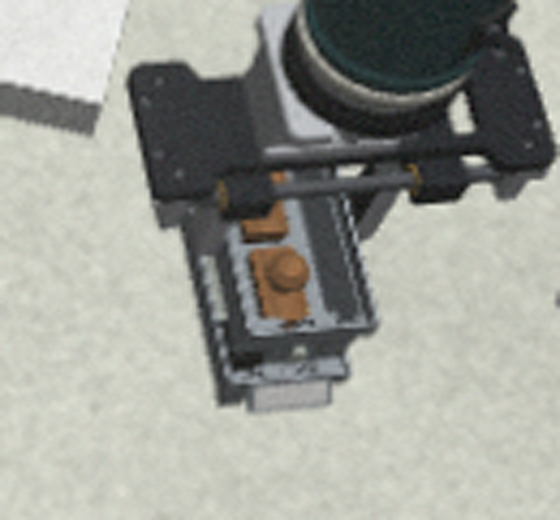

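```bash
python3 -c "
from h import *
go(429.9,328.1,83,233.1)"
```

```text
t=6.0 tool [0.4312 0.3274 0.0998] rpy deg [-179.9    0.2 -126.9] w 0.0615 F [ 0.1  0.7 -2.2] q6 -1.95
tx ty tz [0.0003 0.0015 0.0168] a [-0.002  0.004  0.   ]
```

Request:
step_arm --steps '[{"jaw": 0.3, "tx": 0, "ty": 0.0015, "tz": 0.004, "ax": 0, "ay": 0.004, "az": 0}, {"jaw": 0.3, "tx": 0, "ty": 0.0015, "tz": 0.008, "ax": 0, "ay": 0.004, "az": 0}, {"jaw": 0.3, "tx": 0, "ty": 0.0015, "tz": 0.011, "ax": 0, "ay": 0.004, "az": 0}, {"jaw": 0.3, "tx": 0, "ty": 0.0015, "tz": 0.014, "ax": 0, "ay": 0.004, "az": 0}, {"jaw": 0.3, "tx": 0, "ty": 0.0015, "tz": 0.016, "ax": 0, "ay": 0.004, "az": 0}, {"jaw": 0.3, "tx": 0, "ty": 0.0015, "tz": 0.018, "ax": 0, "ay": 0.004, "az": 0}, {"jaw": 0.3, "tx": 0, "ty": 0.0015, "tz": 0.018, "ax": 0, "ay": 0.004, "az": 0}]'

```text
time: 6.75
tool_pos: [0.4298, 0.3283, 0.0835]
ee_rot: [-3.14, -0.0, -2.214]
wrist_force: [-3.8, -2.7, 5.0]
width: 0.0616
```

Request:
step_arm --steps '[{"jaw": 1, "tx": 0, "ty": 0, "tz": 0, "ax": 0, "ay": 0, "az": 0}, {"jaw": 1, "tx": 0, "ty": 0, "tz": 0, "ax": 0, "ay": 0, "az": 0}, {"jaw": 1, "tx": 0, "ty": 0, "tz": 0, "ax": 0, "ay": 0, "az": 0}, {"jaw": 1, "tx": 0, "ty": 0, "tz": -0.05, "ax": 0, "ay": 0, "az": 0}, {"jaw": 1, "tx": 0, "ty": 0, "tz": -0.1, "ax": 0, "ay": 0, "az": 0}, {"jaw": 1, "tx": 0, "ty": 0, "tz": -0.14, "ax": 0, "ay": 0, "az": 0}, {"jaw": 1, "tx": 0, "ty": 0, "tz": -0.14, "ax": 0, "ay": 0, "az": 0}, {"jaw": 1, "tx": 0, "ty": 0, "tz": -0.14, "ax": 0, "ay": 0, "az": 0}]'

```text
time: 7.55
tool_pos: [0.4302, 0.3288, 0.2246]
ee_rot: [-3.139, 0.002, -2.214]
wrist_force: [0.3, 0.1, -0.5]
width: 0.094
```

```bash
python3 - <<'E'
from h import *
m=camera_model("wrist");p,d=snapshot("wrist");P=cloud(d,m)
go(478.2,-11.2,200,194.5)
print("wrist",tray(P,(.4286,.325),.081,.106),tray(P,(.4286,.325),.097,.108))
E
```

```text
t=7.6 tool [0.4294 0.3283 0.2226] rpy deg [-1.799e+02 -1.000e-01 -1.269e+02] w 0.0941 F [ 0.2  0.6 -0.5] q6 -1.95
tx ty tz [ 0.2424 -0.2426  0.0232] a [-0.002 -0.001  0.674]
wrist ((array([425. , 320.7]), array([ 62.1, 143.4]), 53.1), 4802, 0.0934) ((array([427.1, 323.5]), array([ 62.1, 136.5]), 53.1), 1634, 0.101)
```

Deep tray is seated: rim at z 0.101 as expected, centre within 1 mm of the bottom tray. On to the middle tray.

Request:
step_arm --steps '[{"jaw": 1, "tx": 0.242, "ty": -0.243, "tz": 0.023, "ax": 0, "ay": 0, "az": 0.674}, {"jaw": 1, "tx": 0.242, "ty": -0.243, "tz": 0.023, "ax": 0, "ay": 0, "az": 0.674}, {"jaw": 1, "tx": 0.242, "ty": -0.243, "tz": 0.023, "ax": 0, "ay": 0, "az": 0.674}, {"jaw": 1, "tx": 0.242, "ty": -0.243, "tz": 0.023, "ax": 0, "ay": 0, "az": 0.674}, {"jaw": 1, "tx": 0.242, "ty": -0.243, "tz": 0.023, "ax": 0, "ay": 0, "az": 0.674}, {"jaw": 1, "tx": 0.242, "ty": -0.243, "tz": 0.023, "ax": 0, "ay": 0, "az": 0.674}, {"jaw": 1, "tx": 0.242, "ty": -0.243, "tz": 0.023, "ax": 0, "ay": 0, "az": 0.674}, {"jaw": 1, "tx": 0.242, "ty": -0.243, "tz": 0.023, "ax": 0, "ay": 0, "az": 0.674}]'

```text
time: 8.4
tool_pos: [0.4775, -0.0157, 0.1966]
ee_rot: [-3.14, -0.006, -2.896]
wrist_force: [0.0, 1.0, -0.3]
width: 0.0942
```

```bash
python3 - <<'E'
from h import *
m=camera_model("wrist");p,d=snapshot("wrist");P=cloud(d,m)
go(478.2,-11.2,29,194.5)
print("wrist",tray(P,(.478,-.011),.026,.05),tray(P,(.478,-.011),.042,.05))
E
```

```text
t=8.4 tool [ 0.4774 -0.0132  0.1971] rpy deg [ 180.    -0.3 -165.8] w 0.0938 F [-0.2  0.2  0.2] q6 -1.96
tx ty tz [-0.0022  0.0017  0.1681] a [ 0.001 -0.006 -0.005]
wrist ((array([484.2,  -8.3]), array([ 61.9, 143.9]), 14.6), 3127, 0.0409) ((array([480.4,  -9.3]), array([ 61.9, 136.1]), 14.6), 1289, 0.0461)
```

Request:
step_arm --steps '[{"jaw": 1, "tx": -0.002, "ty": 0.003, "tz": 0.13, "ax": 0, "ay": -0.006, "az": -0.007}, {"jaw": 1, "tx": -0.002, "ty": 0.003, "tz": 0.13, "ax": 0, "ay": -0.006, "az": -0.007}, {"jaw": 1, "tx": -0.002, "ty": 0.003, "tz": 0.15, "ax": 0, "ay": -0.006, "az": -0.007}, {"jaw": 1, "tx": -0.002, "ty": 0.003, "tz": 0.17, "ax": 0, "ay": -0.006, "az": -0.007}, {"jaw": 1, "tx": -0.002, "ty": 0.003, "tz": 0.17, "ax": 0, "ay": -0.006, "az": -0.007}, {"jaw": 0.3, "tx": -0.002, "ty": 0.003, "tz": 0.17, "ax": 0, "ay": -0.006, "az": -0.007}, {"jaw": 0.3, "tx": -0.002, "ty": 0.003, "tz": 0.17, "ax": 0, "ay": -0.006, "az": -0.007}, {"jaw": 0.3, "tx": -0.002, "ty": 0.003, "tz": 0.17, "ax": 0, "ay": -0.006, "az": -0.007}]'

```text
time: 9.25
tool_pos: [0.4795, -0.0098, 0.0293]
ee_rot: [-3.14, 0.005, -2.886]
wrist_force: [1.2, -0.2, 0.8]
width: 0.0738
```

Request:
step_arm --steps '[{"jaw": 0.3, "tx": 0, "ty": 0, "tz": 0, "ax": 0, "ay": 0, "az": 0}, {"jaw": 0.3, "tx": 0, "ty": 0, "tz": 0, "ax": 0, "ay": 0, "az": 0}, {"jaw": 0.3, "tx": 0, "ty": 0, "tz": 0, "ax": 0, "ay": 0, "az": 0}, {"jaw": 0.3, "tx": 0, "ty": 0, "tz": 0, "ax": 0, "ay": 0, "az": 0}]'

```text
time: 9.65
tool_pos: [0.4808, -0.0098, 0.0311]
ee_rot: [-3.14, 0.008, -2.886]
wrist_force: [-0.7, 0.5, 6.0]
width: 0.0614
```

```bash
python3 - <<'E'
from h import *
go(428.6,325.5,200,233.1)
E
```

```text
t=9.7 tool [ 0.4808 -0.0098  0.0311] rpy deg [-179.9    0.4 -165.4] w 0.0614 F [-0.7  0.5  6. ] q6 -1.97
tx ty tz [-0.0356  0.3373 -0.1693] a [-0.004  0.007 -0.671]
```

Request:
step_arm --steps '[{"jaw": 0.3, "tx": 0, "ty": 0, "tz": -0.03, "ax": 0, "ay": 0, "az": 0}, {"jaw": 0.3, "tx": 0, "ty": 0, "tz": -0.07, "ax": 0, "ay": 0, "az": 0}, {"jaw": 0.3, "tx": 0, "ty": 0.01, "tz": -0.11, "ax": 0, "ay": 0, "az": 0}, {"jaw": 0.3, "tx": -0.005, "ty": 0.03, "tz": -0.15, "ax": 0, "ay": 0.007, "az": -0.05}, {"jaw": 0.3, "tx": -0.01, "ty": 0.07, "tz": -0.169, "ax": 0, "ay": 0.007, "az": -0.15}, {"jaw": 0.3, "tx": -0.015, "ty": 0.12, "tz": -0.169, "ax": 0, "ay": 0.007, "az": -0.28}, {"jaw": 0.3, "tx": -0.02, "ty": 0.17, "tz": -0.169, "ax": 0, "ay": 0.007, "az": -0.4}, {"jaw": 0.3, "tx": -0.025, "ty": 0.22, "tz": -0.169, "ax": 0, "ay": 0.007, "az": -0.52}]'

```text
time: 10.45
tool_pos: [0.4474, 0.21, 0.1998]
ee_rot: [-3.137, -0.001, -2.362]
wrist_force: [0.4, -0.0, -2.0]
width: 0.0618
```

```bash
python3 - <<'E'
from h import *
go(430,327.3,180,233.1)
E
```

```text
t=10.4 tool [0.4474 0.21   0.1998] rpy deg [-179.8   -0.  -135.3] w 0.0618 F [ 0.4 -0.  -2. ] q6 -2.02
tx ty tz [-0.0701  0.0958  0.0193] a [-0.004 -0.001 -0.147]
```

Request:
step_arm --steps '[{"jaw": 0.3, "tx": -0.07, "ty": 0.096, "tz": 0.019, "ax": -0.004, "ay": 0, "az": -0.147}, {"jaw": 0.3, "tx": -0.07, "ty": 0.096, "tz": 0.019, "ax": -0.004, "ay": 0, "az": -0.147}, {"jaw": 0.3, "tx": -0.07, "ty": 0.096, "tz": 0.019, "ax": -0.004, "ay": 0, "az": -0.147}, {"jaw": 0.3, "tx": -0.07, "ty": 0.096, "tz": 0.019, "ax": -0.004, "ay": 0, "az": -0.147}, {"jaw": 0.3, "tx": -0.07, "ty": 0.096, "tz": 0.019, "ax": -0.004, "ay": 0, "az": -0.147}, {"jaw": 0.3, "tx": -0.07, "ty": 0.096, "tz": 0.019, "ax": -0.004, "ay": 0, "az": -0.147}, {"jaw": 0.3, "tx": -0.07, "ty": 0.096, "tz": 0.019, "ax": -0.004, "ay": 0, "az": -0.147}]'

```text
time: 11.15
tool_pos: [0.4303, 0.3262, 0.1807]
ee_rot: [-3.141, -0.001, -2.217]
wrist_force: [0.0, -1.0, -2.4]
width: 0.0618
```

```bash
cat >> h.py <<'E'
def held(zr):
    "held tray's extent along/across tool axes from the wrist view; zr = rim height"
    o=get_obs();m=camera_model("wrist");p,d=snapshot("wrist");P=cloud(d,m).reshape(-1,3)
    yw=o["ee_rot"][2];q=P[(P[:,2]>zr-.012)&(P[:,2]<zr+.006)]-o["tool_pos"]
    a=(q[:,0]*np.cos(yw)+q[:,1]*np.sin(yw))*1000;b=(q[:,0]*np.sin(yw)-q[:,1]*np.cos(yw))*1000
    k=(abs(b)<33)&(abs(a)<95);print("held along",np.round(np.percentile(a[k],[.1,99.9]),1));k&=(a>30);print("across",np.round(np.percentile(b[k],[.5,99.5]),1),"yaw",rect(np.c_[a,b][k]/1000))
    cv2.imwrite("pics/held.png",p[:,:,::-1])
E
python3 - <<'E'
from h import *
held(.195)
go(430,327.3,127,233.1)
E
```

```text
held along [-74.3  68.6]
across [-31.6  30.1] yaw (array([49.4, -0.7]), array([38.6, 62.6]), 89.9)
t=11.2 tool [0.4303 0.3263 0.1807] rpy deg [-180.   -0. -127.] w 0.0616 F [ 1.2 -0.3 -2.2] q6 -1.95
tx ty tz [-0.0006  0.0009  0.0537] a [-0.    -0.001 -0.002]
```

Request:
step_arm --steps '[{"jaw": 0.3, "tx": -0.001, "ty": 0.0016, "tz": 0.02, "ax": 0, "ay": 0, "az": -0.002}, {"jaw": 0.3, "tx": -0.001, "ty": 0.0016, "tz": 0.036, "ax": 0, "ay": 0, "az": -0.002}, {"jaw": 0.3, "tx": -0.001, "ty": 0.0016, "tz": 0.042, "ax": 0, "ay": 0, "az": -0.002}, {"jaw": 0.3, "tx": -0.001, "ty": 0.0016, "tz": 0.046, "ax": 0, "ay": 0, "az": -0.002}, {"jaw": 0.3, "tx": -0.001, "ty": 0.0016, "tz": 0.049, "ax": 0, "ay": 0, "az": -0.002}, {"jaw": 0.3, "tx": -0.001, "ty": 0.0016, "tz": 0.052, "ax": 0, "ay": 0, "az": -0.002}, {"jaw": 0.3, "tx": -0.001, "ty": 0.0016, "tz": 0.055, "ax": 0, "ay": 0, "az": -0.002}, {"jaw": 0.3, "tx": -0.001, "ty": 0.0016, "tz": 0.055, "ax": 0, "ay": 0, "az": -0.002}]'

```text
time: 12.0
tool_pos: [0.4302, 0.3282, 0.1272]
ee_rot: [-3.14, 0.001, -2.215]
wrist_force: [0.1, -1.9, 2.2]
width: 0.0616
```

Request:
step_arm --steps '[{"jaw": 1, "tx": 0, "ty": 0, "tz": 0, "ax": 0, "ay": 0, "az": 0}, {"jaw": 1, "tx": 0, "ty": 0, "tz": 0, "ax": 0, "ay": 0, "az": 0}, {"jaw": 1, "tx": 0, "ty": 0, "tz": 0, "ax": 0, "ay": 0, "az": 0}, {"jaw": 1, "tx": 0, "ty": 0, "tz": -0.05, "ax": 0, "ay": 0, "az": 0}, {"jaw": 1, "tx": 0, "ty": 0, "tz": -0.1, "ax": 0, "ay": 0, "az": 0}, {"jaw": 1, "tx": 0, "ty": 0, "tz": -0.14, "ax": 0, "ay": 0, "az": 0}, {"jaw": 1, "tx": 0, "ty": 0, "tz": -0.14, "ax": 0, "ay": 0, "az": 0}, {"jaw": 1, "tx": 0, "ty": 0, "tz": -0.14, "ax": 0, "ay": 0, "az": 0}]'

```text
time: 12.8
tool_pos: [0.4304, 0.3285, 0.2683]
ee_rot: [-3.139, 0.004, -2.215]
wrist_force: [-0.6, -0.0, -0.5]
width: 0.0939
```

```bash
python3 - <<'E'
from h import *
m=camera_model("wrist");p,d=snapshot("wrist");P=cloud(d,m)
go(594.6,174,200,108.6)
print("wrist",tray(P,(.4286,.325),.122,.147),tray(P,(.4286,.325),.138,.148))
E
```

```text
t=12.8 tool [0.4297 0.3281 0.2663] rpy deg [-179.9    0.  -126.9] w 0.0939 F [-0.5  0.6  0.8] q6 -1.95
tx ty tz [ 0.0242 -0.2243  0.0665] a [-0.000e+00  1.000e-03  2.173e+00]
wrist ((array([432.7, 330.4]), array([ 62.2, 142.4]), 53.0), 3660, 0.1366) ((array([431. , 327.9]), array([ 62.2, 136.2]), 53.0), 1463, 0.1421)
```

Request:
step_arm --steps '[{"jaw": 1, "tx": 0.024, "ty": -0.224, "tz": 0.066, "ax": 0, "ay": 0, "az": 2.173}, {"jaw": 1, "tx": 0.024, "ty": -0.224, "tz": 0.066, "ax": 0, "ay": 0, "az": 2.173}, {"jaw": 1, "tx": 0.024, "ty": -0.224, "tz": 0.066, "ax": 0, "ay": 0, "az": 2.173}, {"jaw": 1, "tx": 0.024, "ty": -0.224, "tz": 0.066, "ax": 0, "ay": 0, "az": 2.173}, {"jaw": 1, "tx": 0.024, "ty": -0.224, "tz": 0.066, "ax": 0, "ay": 0, "az": 2.173}, {"jaw": 1, "tx": 0.024, "ty": -0.224, "tz": 0.066, "ax": 0, "ay": 0, "az": 2.173}, {"jaw": 1, "tx": 0.024, "ty": -0.224, "tz": 0.066, "ax": 0, "ay": 0, "az": 2.173}, {"jaw": 1, "tx": 0.024, "ty": -0.224, "tz": 0.066, "ax": 0, "ay": 0, "az": 2.173}]'

```text
time: 13.65
tool_pos: [0.5934, 0.1735, 0.1966]
ee_rot: [-3.139, -0.004, 2.861]
wrist_force: [-0.8, -0.3, 0.3]
width: 0.0938
```

```bash
python3 - <<'E'
from h import *
go(594.6,174,200,108.6)
E
```

```text
t=13.7 tool [0.5934 0.1735 0.1966] rpy deg [-179.8   -0.2  163.9] w 0.0938 F [-0.8 -0.3  0.3] q6 -1.10
tx ty tz [-0.001   0.0008 -0.0034] a [-0.005 -0.003  0.966]
```

Request:
step_arm --steps '[{"jaw": 1, "tx": -0.001, "ty": 0.001, "tz": -0.003, "ax": 0, "ay": 0, "az": 0.966}, {"jaw": 1, "tx": -0.001, "ty": 0.001, "tz": -0.003, "ax": 0, "ay": 0, "az": 0.966}, {"jaw": 1, "tx": -0.001, "ty": 0.001, "tz": -0.003, "ax": 0, "ay": 0, "az": 0.966}, {"jaw": 1, "tx": -0.001, "ty": 0.001, "tz": -0.003, "ax": 0, "ay": 0, "az": 0.966}, {"jaw": 1, "tx": -0.001, "ty": 0.001, "tz": -0.003, "ax": 0, "ay": 0, "az": 0.966}, {"jaw": 1, "tx": -0.001, "ty": 0.001, "tz": -0.003, "ax": 0, "ay": 0, "az": 0.966}, {"jaw": 1, "tx": -0.001, "ty": 0.001, "tz": -0.003, "ax": 0, "ay": 0, "az": 0.966}, {"jaw": 1, "tx": -0.001, "ty": 0.001, "tz": -0.003, "ax": 0, "ay": 0, "az": 0.966}]'

```text
time: 14.45
tool_pos: [0.5934, 0.174, 0.1965]
ee_rot: [-3.131, -0.001, 1.895]
wrist_force: [0.0, 0.6, -0.4]
width: 0.094
```

```bash
python3 - <<'E'
from h import *
m=camera_model("wrist");p,d=snapshot("wrist");P=cloud(d,m)
go(594.6,174,20,108.6)
print("wrist",tray(P,(.595,.174),.018,.044),tray(P,(.595,.174),.034,.044))
E
```

```text
t=14.5 tool [0.5936 0.174  0.1968] rpy deg [-179.4   -0.   108.7] w 0.0938 F [ 1.2  0.5 -0.9] q6 -0.13
tx ty tz [-0.0004  0.0027  0.1768] a [-0.01  -0.001  0.001]
wrist ((array([597.6, 169.7]), array([ 61.9, 143.8]), -71.5), 3049, 0.0324) ((array([596.4, 173.4]), array([ 61.9, 136. ]), -71.5), 1182, 0.0381)
```

Request:
step_arm --steps '[{"jaw": 1, "tx": 0.0005, "ty": 0.004, "tz": 0.13, "ax": -0.01, "ay": 0, "az": 0.002}, {"jaw": 1, "tx": 0.0005, "ty": 0.004, "tz": 0.13, "ax": -0.01, "ay": 0, "az": 0.002}, {"jaw": 1, "tx": 0.0005, "ty": 0.004, "tz": 0.15, "ax": -0.01, "ay": 0, "az": 0.002}, {"jaw": 1, "tx": 0.0005, "ty": 0.004, "tz": 0.176, "ax": -0.01, "ay": 0, "az": 0.002}, {"jaw": 1, "tx": 0.0005, "ty": 0.004, "tz": 0.176, "ax": -0.01, "ay": 0, "az": 0.002}, {"jaw": 1, "tx": 0.0005, "ty": 0.004, "tz": 0.176, "ax": -0.01, "ay": 0, "az": 0.002}]'

```text
time: 15.1
tool_pos: [0.5951, 0.1752, 0.0204]
ee_rot: [-3.14, -0.001, 1.895]
wrist_force: [-0.3, -0.0, 1.1]
width: 0.0939
```

```bash
python3 - <<'E'
from h import *
go(595.7,175.3,21,108.5)
E
```

```text
t=15.1 tool [0.5951 0.1752 0.0204] rpy deg [-179.9   -0.   108.6] w 0.0939 F [-0.3 -0.   1.1] q6 -0.13
tx ty tz [-0.0001  0.0006 -0.0006] a [-0.001 -0.001  0.002]
```

Request:
step_arm --steps '[{"jaw": 0.3, "tx": 0, "ty": 0.0005, "tz": 0, "ax": 0, "ay": 0, "az": 0}, {"jaw": 0.3, "tx": 0, "ty": 0.0005, "tz": 0, "ax": 0, "ay": 0, "az": 0}, {"jaw": 0.3, "tx": 0, "ty": 0.0005, "tz": 0, "ax": 0, "ay": 0, "az": 0}, {"jaw": 0.3, "tx": 0, "ty": 0.0005, "tz": 0, "ax": 0, "ay": 0, "az": 0}, {"jaw": 0.3, "tx": 0, "ty": 0.0005, "tz": 0, "ax": 0, "ay": 0, "az": 0}, {"jaw": 0.3, "tx": 0, "ty": 0.0005, "tz": 0, "ax": 0, "ay": 0, "az": 0}]'

```text
time: 15.7
tool_pos: [0.5959, 0.1754, 0.0214]
ee_rot: [-3.141, -0.001, 1.895]
wrist_force: [-1.6, -0.2, 4.5]
width: 0.0619
```

Request:
step_arm --steps '[{"jaw": 0.3, "tx": 0, "ty": 0, "tz": -0.03, "ax": 0, "ay": 0, "az": 0}, {"jaw": 0.3, "tx": 0, "ty": 0, "tz": -0.07, "ax": 0, "ay": 0, "az": 0}, {"jaw": 0.3, "tx": 0, "ty": 0, "tz": -0.12, "ax": 0, "ay": 0, "az": 0}, {"jaw": 0.3, "tx": 0, "ty": 0, "tz": -0.17, "ax": 0, "ay": 0, "az": 0}, {"jaw": 0.3, "tx": 0, "ty": 0, "tz": -0.21, "ax": 0, "ay": 0, "az": 0}, {"jaw": 0.3, "tx": 0, "ty": 0, "tz": -0.21, "ax": 0, "ay": 0, "az": 0}]'

```text
time: 16.3
tool_pos: [0.5989, 0.176, 0.2395]
ee_rot: [3.128, 0.001, 1.896]
wrist_force: [-0.1, -0.3, -1.7]
width: 0.0616
```

```bash
python3 - <<'E'
from h import *
go(430,327.5,215,53.1)
E
```

```text
t=16.3 tool [0.5989 0.176  0.2395] rpy deg [1.792e+02 1.000e-01 1.086e+02] w 0.0616 F [-0.1 -0.3 -1.7] q6 -0.13
tx ty tz [ 0.1975 -0.1121  0.0228] a [ 0.013 -0.006  0.969]
```

Request:
step_arm --steps '[{"jaw": 0.3, "tx": 0.02, "ty": -0.011, "tz": 0.004, "ax": 0.013, "ay": 0, "az": 0.1}, {"jaw": 0.3, "tx": 0.197, "ty": -0.113, "tz": 0.023, "ax": 0.013, "ay": -0.006, "az": 0.969}, {"jaw": 0.3, "tx": 0.197, "ty": -0.113, "tz": 0.023, "ax": 0.013, "ay": -0.006, "az": 0.969}, {"jaw": 0.3, "tx": 0.197, "ty": -0.113, "tz": 0.023, "ax": 0.013, "ay": -0.006, "az": 0.969}, {"jaw": 0.3, "tx": 0.197, "ty": -0.113, "tz": 0.023, "ax": 0.013, "ay": -0.006, "az": 0.969}, {"jaw": 0.3, "tx": 0.197, "ty": -0.113, "tz": 0.023, "ax": 0.013, "ay": -0.006, "az": 0.969}, {"jaw": 0.3, "tx": 0.197, "ty": -0.113, "tz": 0.023, "ax": 0.013, "ay": -0.006, "az": 0.969}, {"jaw": 0.3, "tx": 0.197, "ty": -0.113, "tz": 0.023, "ax": 0.013, "ay": -0.006, "az": 0.969}]'

```text
time: 17.1
tool_pos: [0.428, 0.3268, 0.2123]
ee_rot: [-3.141, 0.004, 0.928]
wrist_force: [-0.3, 0.2, -0.7]
width: 0.0616
```

Request:
step_arm --steps '[{"jaw": 0.3, "tx": 0, "ty": 0, "tz": 0, "ax": 0, "ay": 0, "az": 0}]'

```text
time: 17.2
tool_pos: [0.4278, 0.3265, 0.211]
ee_rot: [-3.14, 0.005, 0.931]
wrist_force: [0.4, 0.7, -1.1]
width: 0.062
```

```bash
python3 - <<'E'
from h import *
go(429,325.6,158,53.1)
E
```

```text
t=17.2 tool [0.4278 0.3265 0.211 ] rpy deg [-179.9    0.3   53.3] w 0.0620 F [ 0.4  0.7 -1.1] q6 1.19
tx ty tz [0.0003 0.0016 0.053 ] a [-0.001  0.005  0.004]
```

```bash
python3 - <<'E'
from h import *
held(.227)
E
```

```text
held along [-72.1  66.9]
across [-29.9  31.9] yaw (array([48.5,  1.1]), array([36.9, 62.3]), -90.0)
```

Request:
step_arm --steps '[{"jaw": 0.3, "tx": -0.0005, "ty": 0.0007, "tz": 0.02, "ax": 0, "ay": 0.005, "az": 0.004}, {"jaw": 0.3, "tx": -0.0005, "ty": 0.0007, "tz": 0.034, "ax": 0, "ay": 0.005, "az": 0.004}, {"jaw": 0.3, "tx": -0.0005, "ty": 0.0007, "tz": 0.041, "ax": 0, "ay": 0.005, "az": 0.004}, {"jaw": 0.3, "tx": -0.0005, "ty": 0.0007, "tz": 0.045, "ax": 0, "ay": 0.005, "az": 0.004}, {"jaw": 0.3, "tx": -0.0005, "ty": 0.0007, "tz": 0.048, "ax": 0, "ay": 0.005, "az": 0.004}, {"jaw": 0.3, "tx": -0.0005, "ty": 0.0007, "tz": 0.051, "ax": 0, "ay": 0.005, "az": 0.004}, {"jaw": 0.3, "tx": -0.0005, "ty": 0.0007, "tz": 0.0545, "ax": 0, "ay": 0.005, "az": 0.004}, {"jaw": 0.3, "tx": -0.0005, "ty": 0.0007, "tz": 0.0545, "ax": 0, "ay": 0.005, "az": 0.004}]'

```text
time: 18.05
tool_pos: [0.4281, 0.3256, 0.1583]
ee_rot: [-3.141, -0.001, 0.927]
wrist_force: [-1.6, -1.3, 3.3]
width: 0.0615
```

Request:
step_arm --steps '[{"jaw": 1, "tx": 0, "ty": 0, "tz": 0, "ax": 0, "ay": 0, "az": 0}, {"jaw": 1, "tx": 0, "ty": 0, "tz": 0, "ax": 0, "ay": 0, "az": 0}, {"jaw": 1, "tx": 0, "ty": 0, "tz": 0, "ax": 0, "ay": 0, "az": 0}, {"jaw": 1, "tx": 0, "ty": 0, "tz": -0.05, "ax": 0, "ay": 0, "az": 0}, {"jaw": 1, "tx": 0, "ty": 0, "tz": -0.1, "ax": 0, "ay": 0, "az": 0}, {"jaw": 1, "tx": 0, "ty": 0, "tz": -0.14, "ax": 0, "ay": 0, "az": 0}, {"jaw": 1, "tx": 0, "ty": 0, "tz": -0.14, "ax": 0, "ay": 0, "az": 0}, {"jaw": 1, "tx": 0, "ty": 0, "tz": -0.14, "ax": 0, "ay": 0, "az": 0}]'

```text
time: 18.85
tool_pos: [0.4285, 0.3257, 0.2993]
ee_rot: [3.141, -0.004, 0.927]
wrist_force: [-0.5, 0.2, -1.2]
width: 0.0941
```

```bash
python3 - <<'E'
from h import *
m=camera_model("wrist");p,d=snapshot("wrist");P=cloud(d,m)
go(583,-179,200,119.5)
print("wrist",tray(P,(.4286,.325),.156,.18),tray(P,(.4286,.325),.171,.181))
p,d=snapshot("top");P=cloud(d,camera_model("top"))
print("top pile",tray(P,(.4286,.325),.156,.18),"lid",tray(P,(.582,-.179),.022,.05,.06))
E
```

```text
t=18.9 tool [0.4279 0.3253 0.2973] rpy deg [-179.9   -0.    53.1] w 0.0940 F [ 0.5 -0.3 -0.1] q6 1.19
tx ty tz [-0.3102  0.427   0.0966] a [-1.000e-03 -1.000e-03 -1.159e+00]
wrist ((array([426.3, 321.2]), array([ 62.2, 143.4]), 53.2), 3705, 0.1698) ((array([428.5, 324.3]), array([ 62.2, 135.8]), 53.1), 1459, 0.1749)
top pile ((array([425.3, 319.7]), array([ 62.3, 144.4]), 53.2), 416, 0.1694) lid ((array([ 581.6, -180.4]), array([14.1, 48.5]), -59.7), 99, 0.0309)
```

All three trays are seated with the top rim at 0.175. Now the grey lid.

Request:
step_arm --steps '[{"jaw": 1, "tx": -0.31, "ty": 0.427, "tz": 0.097, "ax": 0, "ay": 0, "az": -1.159}, {"jaw": 1, "tx": -0.31, "ty": 0.427, "tz": 0.097, "ax": 0, "ay": 0, "az": -1.159}, {"jaw": 1, "tx": -0.31, "ty": 0.427, "tz": 0.097, "ax": 0, "ay": 0, "az": -1.159}, {"jaw": 1, "tx": -0.31, "ty": 0.427, "tz": 0.097, "ax": 0, "ay": 0, "az": -1.159}, {"jaw": 1, "tx": -0.31, "ty": 0.427, "tz": 0.097, "ax": 0, "ay": 0, "az": -1.159}, {"jaw": 1, "tx": -0.31, "ty": 0.427, "tz": 0.097, "ax": 0, "ay": 0, "az": -1.159}, {"jaw": 1, "tx": -0.31, "ty": 0.427, "tz": 0.097, "ax": 0, "ay": 0, "az": -1.159}, {"jaw": 1, "tx": -0.31, "ty": 0.427, "tz": 0.097, "ax": 0, "ay": 0, "az": -1.159}]'

```text
time: 19.75
tool_pos: [0.532, -0.0153, 0.2284]
ee_rot: [-3.136, -0.004, 2.016]
wrist_force: [0.6, 0.5, -0.0]
width: 0.0937
```

```bash
python3 - <<'E'
from h import *
go(582,-179,180,120)
E
```

```text
t=19.8 tool [ 0.532  -0.0153  0.2284] rpy deg [-179.7   -0.2  115.5] w 0.0937 F [ 0.6  0.5 -0. ] q6 -0.58
tx ty tz [-0.1695 -0.0251  0.048 ] a [-0.006 -0.004 -0.079]
```

Request:
step_arm --steps '[{"jaw": 1, "tx": -0.169, "ty": -0.025, "tz": 0.048, "ax": -0.005, "ay": 0, "az": -0.079}, {"jaw": 1, "tx": -0.169, "ty": -0.025, "tz": 0.048, "ax": -0.005, "ay": 0, "az": -0.079}, {"jaw": 1, "tx": -0.169, "ty": -0.025, "tz": 0.048, "ax": -0.005, "ay": 0, "az": -0.079}, {"jaw": 1, "tx": -0.169, "ty": -0.025, "tz": 0.048, "ax": -0.005, "ay": 0, "az": -0.079}, {"jaw": 1, "tx": -0.169, "ty": -0.025, "tz": 0.048, "ax": -0.005, "ay": 0, "az": -0.079}, {"jaw": 1, "tx": -0.169, "ty": -0.025, "tz": 0.048, "ax": -0.005, "ay": 0, "az": -0.079}]'

```text
time: 20.35
tool_pos: [0.5807, -0.1783, 0.1772]
ee_rot: [-3.138, -0.009, 2.094]
wrist_force: [-0.0, 0.9, -0.4]
width: 0.094
```

```bash
python3 - <<'E'
from h import *
m=camera_model("wrist");p,d=snapshot("wrist");P=cloud(d,m)
cv2.imwrite("pics/lid.png",p[:,:,::-1])
b=tray(P,(.582,-.179),.022,.05,.06);print("bar",b,"plate",tray(P,(.582,-.179),.0045,.012,.078))
go(*b[0][0],17,120)
E
```

```text
bar ((array([ 582.1, -179. ]), array([13.7, 49.2]), -59.7), 747, 0.0326) plate ((array([ 582.7, -179.4]), array([ 66.2, 135.2]), -59.9), 7441, 0.007)
t=20.4 tool [ 0.5811 -0.1776  0.1784] rpy deg [-179.9   -0.4  120. ] w 0.0939 F [-0.1  0.1  0.7] q6 -0.92
tx ty tz [-0.0028  0.0005  0.1614] a [-0.002 -0.007  0.001]
```

View pics/lid.png

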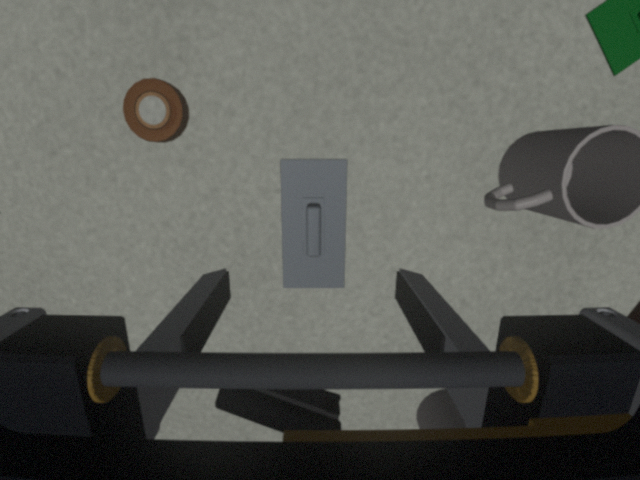

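Request:
step_arm --steps '[{"jaw": 1, "tx": -0.003, "ty": 0.0005, "tz": 0.12, "ax": 0, "ay": -0.007, "az": 0}, {"jaw": 1, "tx": -0.003, "ty": 0.0005, "tz": 0.12, "ax": 0, "ay": -0.007, "az": 0}, {"jaw": 0.7, "tx": -0.003, "ty": 0.0005, "tz": 0.14, "ax": 0, "ay": -0.007, "az": 0}, {"jaw": 0.5, "tx": -0.003, "ty": 0.0005, "tz": 0.157, "ax": 0, "ay": -0.007, "az": 0}, {"jaw": 0.4, "tx": -0.003, "ty": 0.0005, "tz": 0.1595, "ax": 0, "ay": -0.007, "az": 0}, {"jaw": 0.4, "tx": -0.003, "ty": 0.0005, "tz": 0.1595, "ax": 0, "ay": -0.007, "az": 0}, {"jaw": 0.3, "tx": -0.003, "ty": 0.0005, "tz": 0.1595, "ax": 0, "ay": -0.007, "az": 0}]'

```text
time: 21.1
tool_pos: [0.5838, -0.179, 0.0215]
ee_rot: [3.141, 0.003, 2.096]
wrist_force: [-0.1, -0.2, 0.1]
width: 0.0576
```

```bash
python3 - <<'E'
from h import *
go(582.1,-179,18.5,120)
E
```

```text
t=21.1 tool [ 0.5838 -0.179   0.0215] rpy deg [180.    0.2 120.1] w 0.0576 F [-0.1 -0.2  0.1] q6 -0.91
tx ty tz [ 0.0008 -0.0015  0.003 ] a [0.001 0.003 0.002]
```

Request:
step_arm --steps '[{"jaw": 0.4, "tx": 0.001, "ty": -0.0015, "tz": 0.003, "ax": 0, "ay": 0.003, "az": 0.002}, {"jaw": 0, "tx": 0.001, "ty": -0.0015, "tz": 0.003, "ax": 0, "ay": 0.003, "az": 0.002}, {"jaw": 0, "tx": 0.001, "ty": -0.0015, "tz": 0.003, "ax": 0, "ay": 0.003, "az": 0.002}, {"jaw": 0, "tx": 0.001, "ty": -0.0015, "tz": 0.003, "ax": 0, "ay": 0.003, "az": 0.002}, {"jaw": 0, "tx": 0.001, "ty": -0.0015, "tz": 0.003, "ax": 0, "ay": 0.003, "az": 0.002}, {"jaw": 0, "tx": 0.001, "ty": -0.0015, "tz": 0.003, "ax": 0, "ay": 0.003, "az": 0.002}, {"jaw": 0, "tx": 0.001, "ty": -0.0015, "tz": 0.003, "ax": 0, "ay": 0.003, "az": 0.002}, {"jaw": 0, "tx": 0.001, "ty": -0.0015, "tz": 0.003, "ax": 0, "ay": 0.003, "az": 0.002}]'

```text
time: 21.9
tool_pos: [0.582, -0.179, 0.0186]
ee_rot: [3.141, 0.0, 2.094]
wrist_force: [-0.6, -0.3, 0.5]
width: 0.014
```

Request:
step_arm --steps '[{"jaw": 0, "tx": 0, "ty": 0, "tz": -0.03, "ax": 0, "ay": 0, "az": 0}, {"jaw": 0, "tx": 0, "ty": 0, "tz": -0.07, "ax": 0, "ay": 0, "az": 0}, {"jaw": 0, "tx": 0, "ty": 0, "tz": -0.12, "ax": 0, "ay": 0, "az": 0}, {"jaw": 0, "tx": 0, "ty": 0, "tz": -0.17, "ax": 0, "ay": 0, "az": 0}, {"jaw": 0, "tx": 0, "ty": 0, "tz": -0.22, "ax": 0, "ay": 0, "az": 0}, {"jaw": 0, "tx": 0, "ty": 0, "tz": -0.226, "ax": 0, "ay": 0, "az": 0}]'

```text
time: 22.5
tool_pos: [0.5845, -0.1799, 0.2537]
ee_rot: [3.132, 0.012, 2.094]
wrist_force: [0.7, -0.0, 0.7]
width: 0.0139
```

```bash
python3 - <<'E'
from h import *
go(429.3,325.6,245,53.2)
E
```

```text
t=22.5 tool [ 0.5845 -0.1799  0.2537] rpy deg [179.4   0.7 120. ] w 0.0139 F [ 0.7 -0.   0.7] q6 -0.91
tx ty tz [0.5155 0.1182 0.0035] a [0.016 0.005 1.166]
```

Request:
step_arm --steps '[{"jaw": 0, "tx": 0.025, "ty": 0.006, "tz": 0.003, "ax": 0, "ay": 0, "az": 0.05}, {"jaw": 0, "tx": 0.515, "ty": 0.118, "tz": 0.003, "ax": 0.016, "ay": 0.005, "az": 1.166}, {"jaw": 0, "tx": 0.515, "ty": 0.118, "tz": 0.003, "ax": 0.016, "ay": 0.005, "az": 1.166}, {"jaw": 0, "tx": 0.515, "ty": 0.118, "tz": 0.003, "ax": 0.016, "ay": 0.005, "az": 1.166}, {"jaw": 0, "tx": 0.515, "ty": 0.118, "tz": 0.003, "ax": 0.016, "ay": 0.005, "az": 1.166}, {"jaw": 0, "tx": 0.515, "ty": 0.118, "tz": 0.003, "ax": 0.016, "ay": 0.005, "az": 1.166}, {"jaw": 0, "tx": 0.515, "ty": 0.118, "tz": 0.003, "ax": 0.016, "ay": 0.005, "az": 1.166}, {"jaw": 0, "tx": 0.515, "ty": 0.118, "tz": 0.003, "ax": 0.016, "ay": 0.005, "az": 1.166}]'

```text
time: 23.3
tool_pos: [0.4807, 0.1584, 0.246]
ee_rot: [3.141, 0.002, 1.06]
wrist_force: [0.9, 0.8, -0.6]
width: 0.014
```

```bash
python3 - <<'E'
from h import *
go(429.3,325.6,240,53.2)
E
```

```text
t=23.3 tool [0.4807 0.1584 0.246 ] rpy deg [1.80e+02 1.00e-01 6.07e+01] w 0.0140 F [ 0.9  0.8 -0.6] q6 0.72
tx ty tz [ 0.1208 -0.1266  0.0057] a [0.001 0.002 0.132]
```

Request:
step_arm --steps '[{"jaw": 0, "tx": 0.121, "ty": -0.127, "tz": 0.006, "ax": 0, "ay": 0, "az": 0.132}, {"jaw": 0, "tx": 0.121, "ty": -0.127, "tz": 0.006, "ax": 0, "ay": 0, "az": 0.132}, {"jaw": 0, "tx": 0.121, "ty": -0.127, "tz": 0.006, "ax": 0, "ay": 0, "az": 0.132}, {"jaw": 0, "tx": 0.121, "ty": -0.127, "tz": 0.006, "ax": 0, "ay": 0, "az": 0.132}, {"jaw": 0, "tx": 0.121, "ty": -0.127, "tz": 0.006, "ax": 0, "ay": 0, "az": 0.132}, {"jaw": 0, "tx": 0.121, "ty": -0.127, "tz": 0.006, "ax": 0, "ay": 0, "az": 0.132}, {"jaw": 0, "tx": 0.121, "ty": -0.127, "tz": 0.006, "ax": 0, "ay": 0, "az": 0.132}]'

```text
time: 24.0
tool_pos: [0.4293, 0.3251, 0.2391]
ee_rot: [3.141, 0.003, 0.927]
wrist_force: [-0.6, -0.0, -0.7]
width: 0.0136
```

```bash
python3 - <<'E'
from h import *
held(.228)
go(429.3,325.6,190,53.2)
E
```

```text
held along [-46.8  68.2]
across [-31.5  32.7] yaw (array([49.1,  0.4]), array([38.2, 65.1]), -90.0)
t=24.1 tool [0.4295 0.3249 0.2394] rpy deg [1.799e+02 1.000e-01 5.310e+01] w 0.0141 F [ 0.5  0.3 -0.9] q6 1.19
tx ty tz [ 0.0006 -0.0006  0.0494] a [ 0.001  0.002 -0.002]
```

Request:
step_arm --steps '[{"jaw": 0, "tx": 0.0008, "ty": -0.001, "tz": 0.02, "ax": 0, "ay": 0.002, "az": -0.002}, {"jaw": 0, "tx": 0.0008, "ty": -0.001, "tz": 0.035, "ax": 0, "ay": 0.002, "az": -0.002}, {"jaw": 0, "tx": 0.0008, "ty": -0.001, "tz": 0.04, "ax": 0, "ay": 0.002, "az": -0.002}, {"jaw": 0, "tx": 0.0008, "ty": -0.001, "tz": 0.043, "ax": 0, "ay": 0.002, "az": -0.002}, {"jaw": 0, "tx": 0.0008, "ty": -0.001, "tz": 0.046, "ax": 0, "ay": 0.002, "az": -0.002}, {"jaw": 0, "tx": 0.0008, "ty": -0.001, "tz": 0.049, "ax": 0, "ay": 0.002, "az": -0.002}, {"jaw": 0, "tx": 0.0008, "ty": -0.001, "tz": 0.051, "ax": 0, "ay": 0.002, "az": -0.002}, {"jaw": 0, "tx": 0.0008, "ty": -0.001, "tz": 0.051, "ax": 0, "ay": 0.002, "az": -0.002}]'

```text
time: 24.85
tool_pos: [0.4294, 0.3262, 0.1899]
ee_rot: [3.14, -0.001, 0.929]
wrist_force: [-1.0, -1.6, 4.2]
width: 0.0138
```

Request:
step_arm --steps '[{"jaw": 0.5, "tx": 0, "ty": 0, "tz": 0, "ax": 0, "ay": 0, "az": 0}, {"jaw": 0.5, "tx": 0, "ty": 0, "tz": 0, "ax": 0, "ay": 0, "az": 0}, {"jaw": 0.5, "tx": 0, "ty": 0, "tz": 0, "ax": 0, "ay": 0, "az": 0}, {"jaw": 0.5, "tx": 0, "ty": 0, "tz": -0.04, "ax": 0, "ay": 0, "az": 0}, {"jaw": 0.5, "tx": 0, "ty": 0, "tz": -0.09, "ax": 0, "ay": 0, "az": 0}, {"jaw": 0.5, "tx": 0, "ty": 0, "tz": -0.12, "ax": 0, "ay": 0, "az": 0}, {"jaw": 0.5, "tx": 0, "ty": 0, "tz": -0.12, "ax": 0, "ay": 0, "az": 0}, {"jaw": 0.5, "tx": 0, "ty": 0, "tz": -0.12, "ax": 0, "ay": 0, "az": 0}]'

```text
time: 25.65
tool_pos: [0.4294, 0.3263, 0.3101]
ee_rot: [3.139, -0.002, 0.929]
wrist_force: [0.9, -0.1, 0.0]
width: 0.0471
```

```bash
python3 - <<'E'
from h import *
m=camera_model("wrist");p,d=snapshot("wrist");P=cloud(d,m)
print("plate",tray(P,(.4295,.326),.172,.182),"bar",tray(P,(.4295,.326),.195,.212,.06))
q=P.reshape(-1,3);q=q[(q[:,2]>.172)&(q[:,2]<.183)&(np.hypot(q[:,0]-.4295,q[:,1]-.326)<.06)]
print("plane slope",np.round(np.linalg.lstsq(np.c_[q[:,:2]-q[:,:2].mean(0),np.ones(len(q))],q[:,2],rcond=None)[0],4))
p,d=snapshot("scene");print(get_obs()["time"],get_obs()["tool_pos"])
cv2.imwrite("pics/fin.png",cv2.convertScaleAbs(cv2.resize(p[180:380,280:560],(784,560),interpolation=2)[:,:,::-1],alpha=1.4))
p,d=snapshot("top");P=cloud(d,camera_model("top"))
for n,c,z in (("note",(.4018,.1507),.03),("tape",(.395,-.157),.01),("mug",(.7507,-.0165),.088),("stapler",(.649,-.37),.02)): print(n,tray(P,c,z,.11,.085))
E
```

```text
plate ((array([430.8, 325.8]), array([ 66.2, 135.6]), 53.3), 9309, 0.1784) bar ((array([431.2, 326.4]), array([13. , 48.8]), 53.2), 906, 0.2041)
plane slope [0.0002 0.0013 0.1785]
25.75 [0.42863588 0.32587187 0.30766742]
note ((array([402. , 150.8]), array([76.3, 76.4]), 31.6), 842, 0.0413)
tape ((array([ 395.2, -158.1]), array([53.4, 57.4]), -89.4), 367, 0.018)
mug ((array([750.4, -16.5]), array([77.7, 78.7]), -0.3), 174, 0.0937)
stapler ((array([ 648.6, -370.1]), array([ 34.4, 137.9]), 9.9), 689, 0.0493)
```

View pics/fin.png

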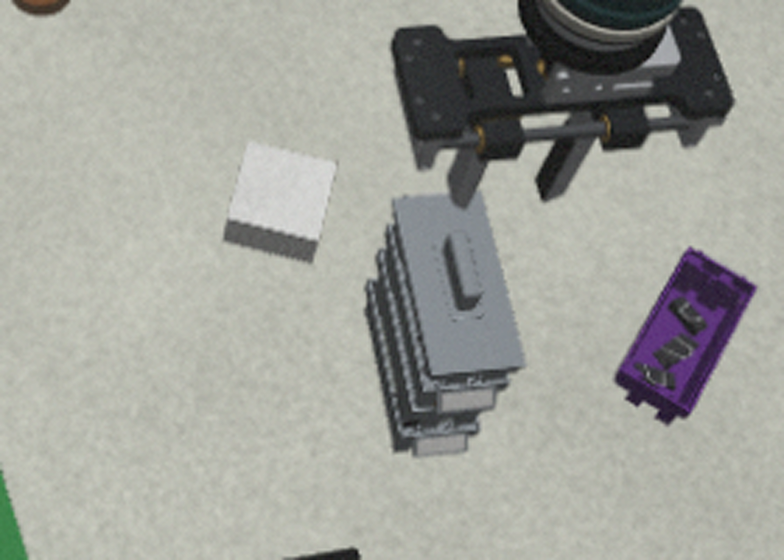

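The picture shows the closed pile at about (445,330), level, with label cards alternating (two on the near end). The gripper is clear above it and the bystanders are unmoved.

```bash
python3 -c "
from bench import *
print(close_job())"
```

```text
the job is handed in; nothing more can be done
None
```

The pile is stacked and the job is handed in at about 26 s of the 99 s allowed. The order from the bottom up is glue sticks (fixed), rubber stamps, binder clips, erasers, then the grey lid. Each tray is turned half round from the one beneath.

| Part | Measured height | Expected height | Sideways from the part below |
|---|---|---|---|
| Deep tray (stamps), rim | 0.101 m | 0.101 m | within 1 mm |
| Middle tray (clips), rim | 0.142 m | 0.142 m | within 1 mm |
| Shallow tray (erasers), rim | 0.175 m | 0.175 m | within 1 mm |
| Lid, plate top | 0.178 m | 0.178 m | about 1–1.5 mm |

- **Alignment:** yaws agree within about 0.3 degrees. The lid slopes by less than 0.1 degrees.
- **Bystanders:** the mug, stapler, note block and tape roll all read within about 1 mm of their starting places. I did not touch the purple tray or the green lids.
- **Gripper:** it was clear above the pile at the end, and the last picture showed the stack level with label ends alternating.
- **Disagreements:** the cameras differed by 1–3 mm on some positions, inside the tolerances. No check failed.

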